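Tip the hanging pail's ball into the open case

TASK

Two small metal pails hang by their bails from little gantries on the shelf. Tip up the one that holds the wooden ball, the pail over the open case, until the ball rolls out into the case: its bottom rim has a tab to lift it by. Then bring the pail back down so that it hangs upright again, with the ball left lying in the case.

Things in the scene. Friction and masses are not known exactly. Their poses are not given: they have to be found in the camera images.
- pail (a joint): tilt (rad) of the aluminium pail with the ball: 0 hanging upright (a stop), up to 1.95 as the tab rises and the mouth turns to the case. Let go, it swings back to 0. The ball starts to roll out at about 1.45, surely by 1.7. Pail 70 mm tall, 68 (bottom) to 88 mm (mouth) wide, 0.18 kg, on a level axis 65 mm above its bottom, 115 mm above the shelf. The empty pail over a shut case is no part of the job
- pail_tab (a point): grip point in the flat upright tab on the pail's bottom rim: 10 mm thick (y), 22 mm high, 20 mm from its outer end, 70 mm above the shelf. The frame turns with the pail: x from tab to pail, z the pail's up, pivot axis along y through x 75, z 45 mm. The fixed bail and gantry stand in the pivots' plane: posts 90 mm to either side, top bar along y, 10 mm thick, all below 197 mm
- ball_center (a point): centre of the beech ball, 36 mm in diameter, 20 g, lying loose on the pail's floor at the start
- case: open white polypropylene case fixed to the shelf under the pail's mouth side: 160 (x) by 140 (y) by 45 mm high outside, walls 3 mm; its lid lies flat beyond its +x side. Origin at the centre of its underside, 65 mm from the pivots' plane, x pointing away from the tab, z up
Things that resemble listed ones, but are neither listed nor needed, are in the scene too. What is shaped like the part that bears ball_center but purple or yellow is not meant.

How it is judged:
On the way, in this order (a step that is already met when the one before it is completed fails the run):
1. the pail with the ball is tipped up by more than 1.0 rad (value of joint pail above 1 rad).
2. the ball has come to lie inside the case (x of ball_center in the frame of case between -0.08 and 0.08 m and y of ball_center in the frame of case between -0.07 and 0.07 m and height (world z) of ball_center below 0.035 m), for 0.2 s.
At the end, for the whole second after the job is handed in: the ball lies on the floor of the case, between its walls (its centre less than 35 mm above the shelf), and the pail that held it hangs upright again, within 0.17 rad (10 degrees) (all of step 2 and value of joint pail below 0.17 rad); the robot touches nothing.
It also fails if it takes over 54 s, if anything falls off the work surface, if the arm or the gripper's body presses on something with over 40 N, if the wrist force passes 120 N, or if a joint passes its speed limit or range.

ROBOT

A 6-joint arm with a two-finger parallel gripper is mounted at the origin on the work surface. World frame = base frame: x ahead of the robot, y to its left, z up, the work surface at z = 0. Lengths are in m, angles in rad, forces in N, time in s.
With the tool pointing down it reaches from about 0.375 to 0.925 m from the base axis. Payload 5.7 kg.
Tool frame: the origin (TCP) lies at the very end of the fingers, on their centre line; the grasp point (between the pads) lies 19 mm behind it; z points along the fingers, y is the direction in which the jaws open and shut (so a half turn about z gives the same grasp; the last joint's range is limited). The gripper opens to 88 mm and grips with 3 to 60 N. Pads are 20 mm wide; open, the fingers measure 115 mm over their backs; the gripper's body (75 mm by 178 mm) begins 61 mm behind the grasp point.
Start: joints at [-1.299, 0.359, 1.51, -0, 1.272, -0.115], TCP at [0.226, -0.556, 0.203] pointing down, gripper open.
Joint ranges: [-2.97, 2.97], [-1.01, 2.36], [0.21, 2.38], [-0.96, 4.11], [0.2, 2.71], [-2.98, 2.98]. Speed limits (rad/s): [2.39, 2.39, 3.14, 3.14, 3.14, 3.14].

INTERFACE

Orientations are given as a rotation vector (axis times angle).
In Python, from workcell import manip gives the robot as it stands. The module is installed in compiled form; this text tells all that it offers.
- The arm moves only by the shell command python3 -m inch 'ROWS' [OPENING]. ROWS is JSON, one flat list of numbers, 6 for each row, row after row: the shift along the tool's x, y, z scaled (see below), then the turn, a rotation vector about the tool's x, y, z scaled (see below). A call has 1 to 12 rows; each row is the pose to reach, as a shift and turn from the pose commanded when the call began, along the tool's axes at that moment, turning the shorter way round; what a row does not reach only later rows make up. The controller multiplies each number of a shift by 120 mm and each number of a turn by 180 degrees. A row lasts 1/12 s, in which the tool goes at most 41.7 mm and 7.16 degrees, less where a joint would pass 70% of its speed; a pose out of reach is approached as far as the arm can. A call with a number of a shift or a turn outside -1 to 1 is refused whole. A call with a gripper value outside its range is refused whole. OPENING is the closure, from -1 (fully open) to 1 (shut), set as the call begins (- or left out, the last holds). The fingers move at their own pace and stop on an object; the grip force is fixed at half the most. Time passes only in rows, so rows that repeat a pose let the fingers close. It gives the time, the measured TCP pose, the force and the opening at its end, in the units of the state.
- manip.get_state(): the state, without advancing time (a new reading comes with each control period).
- manip.camera(name): name is "scene" or "top" or "wrist"; returns a dict with "image" (480x640x3 uint8, red, green, blue), "range_z" (480x640 float32, m along the optical axis (not along the pixel's ray), 0 where there is no reading), "camera_matrix" (3x3 intrinsics, pixels), "eye" and "rotation" of the camera in the world; the wrist camera has in their place "hand_eye" (4x4, takes a point from camera to tool coordinates, whose origin is the TCP and whose axes are the flange's). Camera axes: x right, y down, z forward; pixel columns grow to the right and rows downward; lengths in m; the calibration is good to about 2 mm. A picture is of the moment at which its call begins: read the wrist's pose just before it.
- manip.sign_off(): hands the job in, once; it reports no verdict.
The state is a dict: "t": time; "joint_pos": joint angles; "joint_velocities": joint speeds; "joint_torque": joint torques, N m; "tool_pos": TCP position; "tcp_rot": TCP orientation; "force": force on the tool from outside, world axes, zero at the start; "ft_torque": the same for the moment, N m; "width": finger opening in m.
Only numpy, scipy, OpenCV 4.12 (cv2) and the standard library are available. Lean on these libraries where they do the work, as an engineer would, in place of code of your own. Each camera call takes 0.05 s, during which the arm holds its last target. There are 200 camera calls.

## Working session

There is one attempt and no reset: what is moved stays moved. The work goes in short steps, Python scripts to look and compute and a shell command to move; the robot and the scene stay as the last step left them, time stands still between calls to the robot, and variables do not carry over. Pictures are saved under pics/ and viewed, about 8 in all and at most 12, crops included, and the job is handed in when it is done.

```bash
mkdir -p pics; cat > h.py <<'E'
import numpy as np,cv2
from workcell import manip
from scipy.spatial.transform import Rotation as R
def snap(name,tag):
    s=manip.get_state(); c=manip.camera(name)
    if name=="wrist":
        T=np.eye(4);T[:3,:3]=R.from_rotvec(s["tcp_rot"]).as_matrix();T[:3,3]=s["tool_pos"]
        T=T@np.array(c["hand_eye"]);c["eye"]=T[:3,3];c["rotation"]=T[:3,:3]
    cv2.imwrite(f"pics/{tag}.png",c["image"][:,:,::-1])
    np.savez(f"{tag}.npz",**{k:c[k] for k in("image","range_z","camera_matrix","eye","rotation")})
    return c
def pt(tag,u,v,r=1):
    c=np.load(f"{tag}.npz");z=c["range_z"][v-r:v+r+1,u-r:u+r+1];z=np.median(z[z>0])
    return c["eye"]+c["rotation"]@(np.linalg.inv(c["camera_matrix"])@[u,v,1]*z)
def px(tag,P):
    c=np.load(f"{tag}.npz");q=c["camera_matrix"]@(c["rotation"].T@(np.array(P)-c["eye"]));return q[:2]/q[2]
E
python3 - <<'E'
from h import *
s=manip.get_state();print(s)
for n in("scene","top"):
    c=snap(n,n);print(n,c["eye"],c["rotation"],c["camera_matrix"][0])
E
```

```text
{'t': 0.0, 'joint_pos': array([-1.29912423e+00,  3.59493551e-01,  1.51143613e+00, -2.84230682e-05,
        1.27250189e+00, -1.15107041e-01]), 'joint_velocities': array([-0.00184156,  0.00014401,  0.00073258, -0.00060548, -0.00016889,
       -0.00066896]), 'joint_torque': array([-2.42322049e-04, -5.15378380e+01, -2.70730448e+01,  6.73859473e-02,
        3.49534128e-02, -1.46013517e-04]), 'tool_pos': array([ 0.22610474, -0.55497313,  0.20181505]), 'tcp_rot': array([-3.08122891e+00, -6.03432287e-01,  2.68269592e-04]), 'force': array([-0.11822047,  0.34530766, -0.85558918]), 'ft_torque': array([-0.00590004,  0.01368411, -0.00131986]), 'width': 0.0877090051612871}
scene [0.93184674 0.43829914 0.79990898] [-0.9085693  -2.58081978  0.97491713] [442.5198467    0.         322.83667422]
top [ 0.40625158 -0.01883815  0.94945567] [-2.15253806  2.11841781 -0.23976135] [552.90230647   0.         324.06695273]
```

```bash
sed -i 's|    cv2.imwrite|    if np.shape(c["rotation"])==(3,): c["rotation"]=R.from_rotvec(c["rotation"]).as_matrix()\n    cv2.imwrite|' h.py
python3 - <<'E'
from h import *
for n in("scene","top"): snap(n,n)
E
```

```text
(no output)
```

View pics/scene.png

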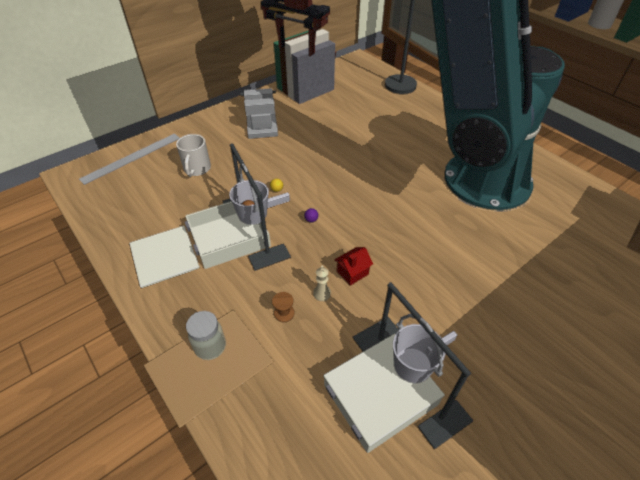

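View pics/top.png

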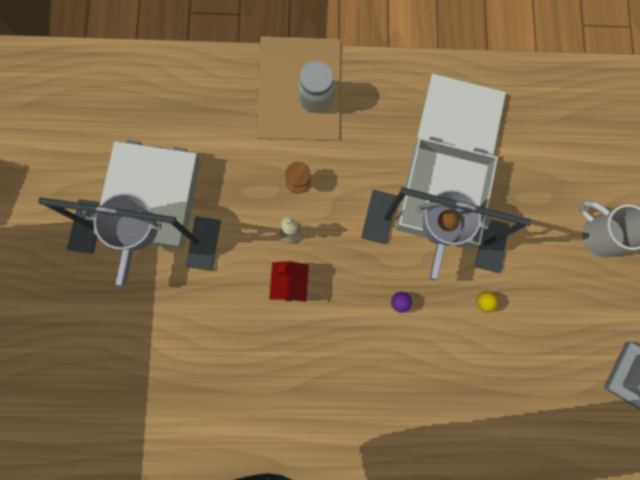

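The scene shows two candidates. One pail, at top (452,218) and scene (250,200), holds a brown ball and hangs over an open case. The other, at top (124,222), is empty and over a shut case. The first fits the task, so I'll confirm it in a crop. The loose purple ball (401,302) and yellow ball (487,302) are decoys.

```bash
python3 - <<'E'
from h import *
im=cv2.imread("pics/top.png")[60:310,345:545]
cv2.imwrite("pics/crop1.png",cv2.resize(im,None,fx=2.4*1,fy=2.4,interpolation=cv2.INTER_CUBIC))
for n,u,v in [("tabend",437,273),("tabmid",439,260),("tabroot",441,250),("ball",449,219),("footL",380,205),("footR",493,262),("caseFL",416,141),("caseFR",496,158),("caseNR",486,233),("caseNL",402,226),("barR",510,218),("barL",410,193),("floor",455,170)]:
    print(n,pt("top",u,v).round(4))
E
```

```text
tabend [ 0.5121 -0.2267  0.0807]
tabmid [ 0.5329 -0.2303  0.0813]
tabroot [ 0.5491 -0.2339  0.0815]
ball [ 0.5987 -0.2466  0.0882]
footL [ 0.6394 -0.1463  0.008 ]
footR [ 0.5419 -0.3428  0.0071]
caseFL [ 0.7629 -0.2141 -0.0012]
caseFR [ 0.7186 -0.3438  0.0438]
caseNR [ 0.5928 -0.3325  0.008 ]
caseNL [ 0.5963 -0.1794  0.0376]
barR [ 0.5789 -0.3067  0.1915]
barL [ 0.6124 -0.1645  0.1915]
floor [ 0.7084 -0.2829  0.0025]
```

View pics/crop1.png

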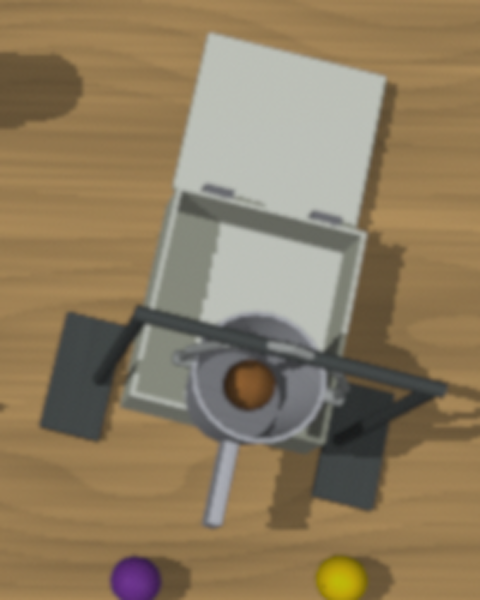

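The crop confirms it: brown ball at crop (250,385), open case below, and the tab running from (228,445) to (213,525). The pail's x axis has a yaw of about -0.23. I'll move to a standoff before the tab.

```bash

python3 -m inch '[1,-0.58,0,0,0,0, 1,-0.58,0,0,0,0, 1,-0.58,0,0,0,0, 1,-0.58,0,0,0,0]'
python3 -m inch '[1,-0.58,0,0,0,0, 1,-0.58,0,0,0,0, 1,-0.58,0,0,0,0, 1,-0.58,0,0,0,0]'
python3 -m inch '[0.8,-0.46,0,0,0,0.195, 0.8,-0.46,0,0,0,0.195, 0.8,-0.46,0,0,0,0.195, 0.8,-0.46,0,0,0,0.195, 0.8,-0.46,0,0,0,0.195, 0.8,-0.46,0,0,0,0.195]'
cat >> h.py <<'E'
yaw=-0.231;X=np.array([np.cos(yaw),np.sin(yaw),0]);Y=np.array([-np.sin(yaw),np.cos(yaw),0]);Z=np.array([0,0,1.])
def go(grip,tilt,back=0,s=None):
    "row to put the grasp point at grip, tool tilted tilt rad from down toward X, backed off"
    s=s or manip.get_state();R0=R.from_rotvec(s["tcp_rot"])
    d=np.sin(tilt)*X-np.cos(tilt)*Z; y=-Y; M=np.column_stack([np.cross(y,d),y,d])
    p=np.array(grip)+(0.019-back)*d
    return np.r_[R0.inv().apply(p-s["tool_pos"])/.12,(R0.inv()*R.from_matrix(M)).as_rotvec()/np.pi].round(3)
E
python3 - <<'E'
from h import *
s=manip.get_state();print(s["joint_pos"].round(3),s["tool_pos"])
print(go([.522,-.23,.07],np.radians(30),.09))
E
```

```text
t: 0.53
tool_pos: [0.3131, -0.4412, 0.2022]
tcp_rot: [-3.079, -0.606, -0.002]
force: [0.1, 0.6, 0.6]
width: 0.0878
t: 0.87
tool_pos: [0.3981, -0.3322, 0.2026]
tcp_rot: [-3.081, -0.607, -0.002]
force: [-0.4, 0.1, -0.7]
width: 0.0876
t: 1.37
tool_pos: [0.4646, -0.2484, 0.2026]
tcp_rot: [3.121, -0.359, -0.0]
force: [-0.1, 0.6, 0.1]
width: 0.0878
[-0.622  0.254  1.667 -0.     1.221  1.178] [ 0.46464686 -0.24844948  0.20258396]
[ 0.135 -0.259  0.592 -0.     0.167  0.001]
```

```bash

python3 -m inch '[0.135,-0.26,0.592,0,0.167,0, 0.135,-0.26,0.592,0,0.167,0, 0.135,-0.26,0.592,0,0.167,0, 0.135,-0.26,0.592,0,0.167,0, 0.135,-0.26,0.592,0,0.167,0, 0.135,-0.26,0.592,0,0.167,0]'
python3 - <<'E'
from h import *
print(manip.get_state()["joint_pos"].round(3))
snap("wrist","w1")
print(px("w1",[.522,-.23,.07]))
E
```

```text
t: 1.87
tool_pos: [0.4854, -0.2221, 0.1311]
tcp_rot: [2.959, -0.333, 0.795]
force: [1.2, 0.8, 0.2]
width: 0.0878
[-0.752  0.182  2.189  0.711  0.395  0.431]
[315.13391966 247.32909544]
```

View pics/w1.png

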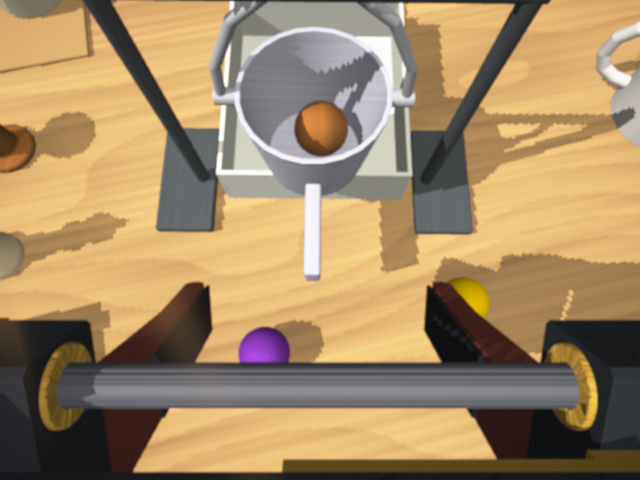

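The wrist view shows the tab's end at (313,278) and its root at (313,187), with the ball at (321,128). My estimated grip point projects to (315,247), which is consistent. j5 is near its limit, so I'll use a 15° tilt instead.

```bash
python3 - <<'E'
from h import *
for u,v in [(313,274),(313,265),(313,250),(313,220),(313,200)]:
    p=pt("w1",u,v);print(p.round(4),(p@X).round(4),(p@Y).round(4))
print("pivots",pt("w1",222,99),pt("w1",404,100))
G=np.array([.522,-.23,.07]);print(G@X,G@Y)
print(go(G,np.radians(15),.06),go(G,np.radians(15),0.0))
E
```

```text
[ 0.5038 -0.2246  0.08  ] 0.5419 -0.1033
[ 0.5087 -0.2258  0.0818] 0.5468 -0.1033
[ 0.5178 -0.2278  0.0807] 0.5562 -0.1032
[ 0.5359 -0.2319  0.0812] 0.5748 -0.103
[ 0.5485 -0.2347  0.0811] 0.5877 -0.1029
pivots [ 0.60361036 -0.1957788   0.11839404] [ 0.58066435 -0.2940724   0.11828974]
0.5607933472476541 -0.10437826250121267
[ 0.124  0.003  0.268 -0.    -0.084  0.003] [-0.007  0.002  0.75  -0.    -0.084  0.003]
```

```bash

python3 -m inch '[0.124,0,0.268,0,-0.084,0, 0.124,0,0.268,0,-0.084,0, 0.124,0,0.268,0,-0.084,0, 0.06,-0.003,0.51,0,-0.084,0, -0.007,-0.006,0.75,0,-0.084,0, -0.007,-0.006,0.75,0,-0.084,0, -0.007,-0.006,0.75,0,-0.084,0]'
python3 -m inch '[0,0,0,0,0,0, 0,0,0,0,0,0, 0,0,0,0,0,0, 0,0,0,0,0,0, 0,0,0,0,0,0, 0,0,0,0,0,0, 0,0,0,0,0,0, 0,0,0,0,0,0]' 1
python3 - <<'E'
from h import *
s=manip.get_state();print(s["joint_pos"].round(3))
snap("wrist","w2")
d=R.from_rotvec(s["tcp_rot"]).as_matrix()[:,2]
g=s["tool_pos"]-.019*d;print("grip",g@X,g@Y,g[2],"tilt",np.degrees(np.arcsin(d@X)))
# plan arc: pivot from grasp point
P=g+.075*X+.045*Z
for th in np.arange(.15,1.81,.15):
    a=np.arctan2(-.045,-.075)-th; q=P+.0875*(np.cos(a)*X+np.sin(a)*Z)
    print(round(th,2),go(q,np.radians(15-30*th/1.8),0,s).tolist())
E
```

```text
t: 2.5
tool_pos: [0.5293, -0.2309, 0.0518]
tcp_rot: [3.069, -0.346, 0.394]
force: [-0.6, -0.2, 0.5]
width: 0.088
t: 3.17
tool_pos: [0.5303, -0.2312, 0.0534]
tcp_rot: [3.067, -0.348, 0.402]
force: [-0.2, 0.6, 0.4]
width: 0.0379
[-0.596  0.411  1.943  0.179  0.552  1.059]
grip 0.564302301296149 -0.10365509549306465 0.07180493526885678 tilt 14.915103848628604
0.15 [-0.029, -0.0, -0.107, -0.0, -0.013, 0.002]
0.3 [-0.042, -0.0, -0.217, -0.0, -0.027, 0.002]
0.45 [-0.039, -0.0, -0.326, -0.0, -0.041, 0.002]
0.6 [-0.019, -0.001, -0.433, -0.0, -0.055, 0.002]
0.75 [0.016, -0.001, -0.535, -0.0, -0.069, 0.002]
0.9 [0.066, -0.0, -0.63, -0.0, -0.083, 0.002]
1.05 [0.13, -0.0, -0.716, -0.0, -0.097, 0.002]
1.2 [0.205, 0.0, -0.791, -0.0, -0.111, 0.002]
1.35 [0.29, 0.0, -0.853, -0.0, -0.125, 0.002]
1.5 [0.383, 0.001, -0.901, -0.0, -0.138, 0.002]
1.65 [0.482, 0.001, -0.934, -0.0, -0.152, 0.002]
1.8 [0.584, 0.002, -0.951, -0.0, -0.166, 0.002]
```

View pics/w2.png

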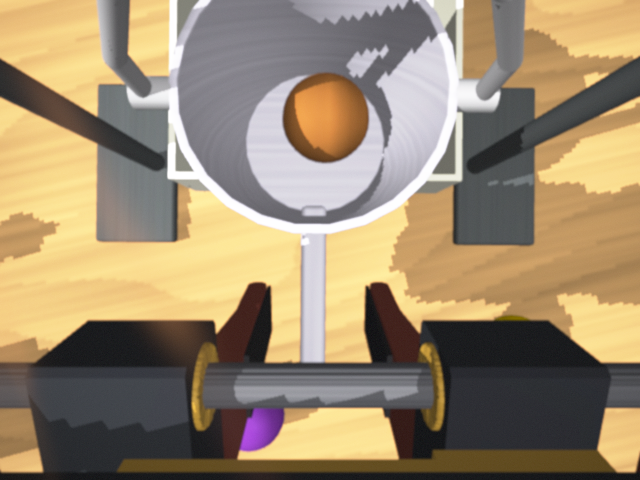

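The fingers straddle the tab at (313,310) and are centred on it, but still closing. I'll keep closing, then plan the arc about the measured pivot.

```bash

python3 -m inch '[0,0,0,0,0,0, 0,0,0,0,0,0, 0,0,0,0,0,0, 0,0,0,0,0,0, 0,0,0,0,0,0, 0,0,0,0,0,0, 0,0,0,0,0,0, 0,0,0,0,0,0]' 1
python3 - <<'E'
from h import *
s=manip.get_state()
d=R.from_rotvec(s["tcp_rot"]).as_matrix()[:,2]
g=s["tool_pos"]-.019*d;print("grip",g@X,g@Y,g[2])
P=.6355*X+(g@Y)*Y+.115*Z; rel=g-P; rx,rz=rel@X,rel[2]; r=np.hypot(rx,rz);print(r)
for th in np.arange(.15,1.81,.15):
    a=np.arctan2(rz,rx)-th; q=P+r*(np.cos(a)*X+np.sin(a)*Z)
    print(round(th,2),go(q,np.radians(15-30*th/1.8),0,s).tolist())
E
```

```text
t: 3.88
tool_pos: [0.5306, -0.2293, 0.0531]
tcp_rot: [3.07, -0.349, 0.401]
force: [4.5, 8.1, 1.1]
width: 0.01
grip 0.5641530422417553 -0.10175862130093699 0.07148831628091376
0.08356826551644199
0.15 [-0.029, 0.0, -0.102, -0.001, -0.013, 0.001]
0.3 [-0.042, -0.0, -0.207, -0.001, -0.027, 0.001]
0.45 [-0.04, -0.001, -0.311, -0.001, -0.041, 0.001]
0.6 [-0.022, -0.001, -0.414, -0.001, -0.055, 0.001]
0.75 [0.01, -0.002, -0.512, -0.001, -0.069, 0.001]
0.9 [0.057, -0.002, -0.603, -0.001, -0.083, 0.001]
1.05 [0.117, -0.002, -0.686, -0.001, -0.096, 0.001]
1.2 [0.187, -0.002, -0.758, -0.001, -0.11, 0.001]
1.35 [0.268, -0.002, -0.818, -0.001, -0.124, 0.001]
1.5 [0.356, -0.002, -0.865, -0.001, -0.138, 0.002]
1.65 [0.45, -0.002, -0.897, -0.001, -0.152, 0.002]
1.8 [0.548, -0.001, -0.914, -0.001, -0.166, 0.002]
```

```bash

python3 -m inch '[-0.016,0,-0.05,0,-0.006,0, -0.029,0,-0.102,0,-0.013,0, -0.037,0,-0.155,0,-0.02,0, -0.042,0,-0.207,0,-0.027,0, -0.042,0,-0.26,0,-0.034,0, -0.04,0,-0.311,0,-0.041,0, -0.032,0,-0.363,0,-0.048,0, -0.022,0,-0.414,0,-0.055,0, -0.022,0,-0.414,0,-0.055,0]'
python3 - <<'E'
from h import *
s=manip.get_state()
d=R.from_rotvec(s["tcp_rot"]).as_matrix()[:,2]
g=s["tool_pos"]-.019*d
Yc=-.1018
P=.6355*X+Yc*Y+.115*Z; rel=g-P; print("rel",rel@X,rel@Y,rel[2],"r",np.hypot(rel@X,rel[2]),"th",np.arctan2(-.0435,-.0714)-np.arctan2(rel[2],rel@X)+0, s["force"]@X,s["force"]@Y,s["ft_torque"],s["joint_pos"].round(2))
r=.0836
for th in np.arange(.75,1.81,.15):
    a=np.arctan2(-.0435,-.0714)-th; q=P+r*(np.cos(a)*X+np.sin(a)*Z)
    print(round(th,2),go(q,np.radians(15-30*th/1.8),0,s).tolist())
snap("wrist","w3")
E
```

```text
t: 4.63
tool_pos: [0.5163, -0.2258, 0.101]
tcp_rot: [3.112, -0.354, 0.135]
force: [3.3, 5.5, -2.5]
width: 0.0099
rel -0.08283716151916803 0.00011576227879945808 0.004909024255186856 r 0.08298249121164504 th -5.676804770904637 1.9699706867276923 6.137373151610917 [ 1.12206565 -0.50326683 -0.07274552] [-0.56  0.38  1.78  0.04  0.9   1.22]
0.75 [0.01, 0.001, -0.099, -0.001, -0.014, 0.001]
0.9 [0.04, 0.001, -0.197, -0.001, -0.027, 0.002]
1.05 [0.084, 0.001, -0.288, -0.001, -0.041, 0.002]
1.2 [0.142, 0.001, -0.371, -0.001, -0.055, 0.002]
1.35 [0.211, 0.001, -0.444, -0.001, -0.069, 0.002]
1.5 [0.29, 0.001, -0.506, -0.001, -0.083, 0.002]
1.65 [0.377, 0.001, -0.554, -0.001, -0.097, 0.002]
1.8 [0.47, 0.001, -0.587, -0.001, -0.111, 0.002]
```

View pics/w3.png

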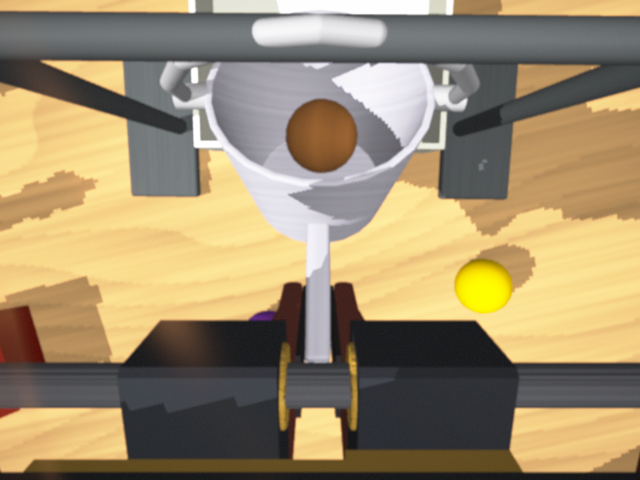

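The tilt is about 0.6 with the tab held at (317,290), the ball still inside at (321,135), and low forces. I'll continue the arc.

```bash

python3 -m inch '[0.004,0,-0.05,0,-0.007,0, 0.01,0,-0.099,0,-0.014,0, 0.023,0,-0.148,0,-0.02,0, 0.04,0,-0.197,0,-0.027,0, 0.06,0,-0.243,0,-0.034,0, 0.084,0,-0.288,0,-0.041,0, 0.111,0,-0.33,0,-0.048,0, 0.142,0,-0.371,0,-0.055,0, 0.142,0,-0.371,0,-0.055,0]'
python3 - <<'E'
from h import *
s=manip.get_state()
d=R.from_rotvec(s["tcp_rot"]).as_matrix()[:,2]
g=s["tool_pos"]-.019*d
Yc=-.1018
P=.6355*X+Yc*Y+.115*Z; rel=g-P; print("rel",rel@X,rel@Y,rel[2],"r",np.hypot(rel@X,rel[2]),"th",np.arctan2(-.0435,-.0714)-np.arctan2(rel[2],rel@X)+2*np.pi, s["force"]@X,s["force"]@Y,s["ft_torque"],s["joint_pos"].round(2))
r=.0836
for th in np.arange(1.35,1.81,.15):
    a=np.arctan2(-.0435,-.0714)-th; q=P+r*(np.cos(a)*X+np.sin(a)*Z)
    print(round(th,2),go(q,np.radians(15-30*th/1.8),0,s).tolist())
E
```

```text
t: 5.43
tool_pos: [0.5289, -0.2288, 0.146]
tcp_rot: [-3.105, 0.352, 0.136]
force: [1.5, 5.2, -3.5]
width: 0.0099
rel -0.0665666059945921 9.180959416687262e-05 0.049933672336107834 r 0.08321348848960153 th 1.1907735482402284 0.23349868716620759 5.411383968047608 [ 0.79819803 -0.2459958  -0.23631461] [-0.51  0.43  1.55 -0.02  1.24  1.29]
1.35 [0.056, 0.001, -0.091, -0.001, -0.014, 0.002]
1.5 [0.123, 0.001, -0.165, -0.001, -0.028, 0.002]
1.65 [0.201, 0.002, -0.227, -0.001, -0.041, 0.002]
1.8 [0.287, 0.002, -0.277, -0.001, -0.055, 0.002]
```

```bash

python3 -m inch '[0.018,0,-0.032,0,-0.005,0, 0.036,0,-0.062,0,-0.01,0, 0.056,0,-0.091,0,-0.014,0, 0.077,0,-0.117,0,-0.018,0, 0.1,0,-0.142,0,-0.023,0, 0.123,0,-0.165,0,-0.028,0, 0.148,0,-0.187,0,-0.032,0, 0.174,0,-0.208,0,-0.037,0, 0.201,0,-0.227,0,-0.041,0, 0.243,0,-0.253,0,-0.048,0, 0.243,0,-0.253,0,-0.048,0, 0.243,0,-0.253,0,-0.048,0]'
python3 -m inch '[0,0,0,0,0,0, 0,0,0,0,0,0, 0,0,0,0,0,0, 0,0,0,0,0,0, 0,0,0,0,0,0, 0,0,0,0,0,0]'
python3 - <<'E'
from h import *
s=manip.get_state()
d=R.from_rotvec(s["tcp_rot"]).as_matrix()[:,2]
g=s["tool_pos"]-.019*d
P=.6355*X-.1018*Y+.115*Z; rel=g-P; print("th",np.arctan2(-.0435,-.0714)-np.arctan2(rel[2],rel@X)+2*np.pi)
snap("top","t2");snap("scene","s2")
a=cv2.imread("pics/t2.png")[60:300,345:545];b=cv2.imread("pics/s2.png")[110:290,110:310]
cv2.imwrite("pics/c2.png",np.hstack([cv2.resize(a,(400,480)),cv2.resize(b,(400,480))]))
E
```

```text
t: 6.43
tool_pos: [0.5587, -0.236, 0.1731]
tcp_rot: [-3.07, 0.347, 0.369]
force: [0.6, 5.9, -5.2]
width: 0.0098
t: 6.93
tool_pos: [0.5587, -0.236, 0.1731]
tcp_rot: [-3.07, 0.347, 0.367]
force: [1.3, 6.0, -6.0]
width: 0.0096
th 1.7090800304105338
```

View pics/c2.png

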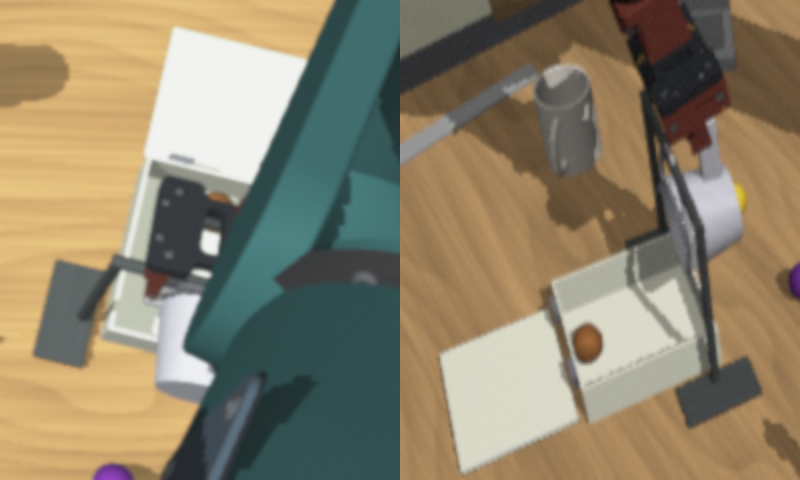

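The pail is fully tipped at about 1.7 rad and the ball lies in the case (right crop at 587,343). Next I bring the tab back down the same arc.

```bash
cat > plan.py <<'E'
from h import *
import sys
s=manip.get_state()
d=R.from_rotvec(s["tcp_rot"]).as_matrix()[:,2];g=s["tool_pos"]-.019*d
P=.6355*X-.1018*Y+.115*Z; rel=g-P; print("th",(np.arctan2(-.0435,-.0714)-np.arctan2(rel[2],rel@X)+np.pi)%(2*np.pi)-np.pi,s["force"])
for th in map(float,sys.argv[1:]):
    a=np.arctan2(-.0435,-.0714)-th; q=P+.0836*(np.cos(a)*X+np.sin(a)*Z)
    print(th,go(q,np.radians(15-30*th/1.8),0,s).tolist())
E
python3 plan.py 1.6 1.5 1.4 1.3 1.2 1.1 1.0 .9
```

```text
th 1.7087912548845337 [ 1.79631475  5.23840719 -6.43485009]
1.6 [-0.053, -0.0, 0.048, -0.001, 0.011, 0.002]
1.5 [-0.097, -0.0, 0.098, -0.001, 0.02, 0.002]
1.4 [-0.135, -0.0, 0.152, -0.001, 0.03, 0.002]
1.3 [-0.168, -0.0, 0.211, -0.001, 0.039, 0.002]
1.2 [-0.194, -0.0, 0.272, -0.001, 0.048, 0.002]
1.1 [-0.215, -0.0, 0.336, -0.001, 0.057, 0.002]
1.0 [-0.228, -0.0, 0.403, -0.001, 0.067, 0.002]
0.9 [-0.235, -0.0, 0.47, -0.001, 0.076, 0.002]
```

```bash

python3 -m inch '[-0.053,0,0.048,0,0.011,0, -0.097,0,0.098,0,0.02,0, -0.135,0,0.152,0,0.03,0, -0.168,0,0.211,0,0.039,0, -0.194,0,0.272,0,0.048,0, -0.215,0,0.336,0,0.057,0, -0.228,0,0.403,0,0.067,0, -0.235,0,0.47,0,0.076,0, -0.235,0,0.47,0,0.076,0]'
python3 plan.py .8 .7 .6 .5 .4 .3 .2 .1 0.03 0
```

```text
t: 7.78
tool_pos: [0.5179, -0.2262, 0.1253]
tcp_rot: [-3.118, 0.355, -0.004]
force: [0.3, 8.4, 2.5]
width: 0.0094
th 0.8993841181831037 [0.28693379 8.36958582 2.48374146]
0.8 [-0.007, 0.001, 0.069, -0.001, 0.009, 0.001]
0.7 [-0.016, 0.002, 0.137, -0.001, 0.018, 0.001]
0.6 [-0.019, 0.002, 0.206, -0.001, 0.027, 0.001]
0.5 [-0.015, 0.002, 0.276, -0.001, 0.036, 0.001]
0.4 [-0.004, 0.002, 0.344, -0.001, 0.046, 0.001]
0.3 [0.014, 0.003, 0.412, -0.001, 0.055, 0.001]
0.2 [0.039, 0.003, 0.478, -0.001, 0.064, 0.001]
0.1 [0.07, 0.003, 0.541, -0.001, 0.073, 0.001]
0.03 [0.096, 0.004, 0.583, -0.001, 0.08, 0.001]
0.0 [0.108, 0.004, 0.601, -0.001, 0.083, 0.001]
```

```bash

python3 -m inch '[-0.007,0,0.069,0,0.009,0, -0.016,0,0.137,0,0.018,0, -0.019,0,0.206,0,0.027,0, -0.015,0,0.276,0,0.036,0, -0.004,0,0.344,0,0.046,0, 0.014,0,0.412,0,0.055,0, 0.039,0,0.478,0,0.064,0, 0.07,0,0.541,0,0.073,0, 0.096,0,0.583,0,0.08,0, 0.1,0,0.59,0,0.08,0, 0.1,0,0.59,0,0.08,0]'
python3 plan.py 0
python3 - <<'E'
from h import *
snap("wrist","w4")
E
```

```text
t: 8.7
tool_pos: [0.5288, -0.2288, 0.0538]
tcp_rot: [3.074, -0.349, 0.384]
force: [-1.8, 8.0, 0.9]
width: 0.0098
th 0.017683917066469323 [-1.8305023   7.95752751  0.90880432]
0.0 [0.014, 0.001, 0.009, -0.002, 0.004, 0.001]
```

View pics/w4.png

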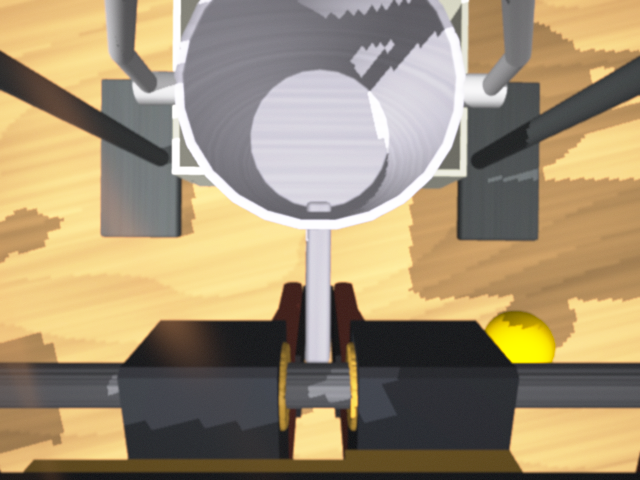

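The pail is back upright and empty, with the tab between the pads. Release and retreat.

```bash

python3 -m inch '[0,0,0,0,0,0, 0,0,0,0,0,0, 0,0,0,0,0,0, 0,0,0,0,0,0, 0,0,0,0,0,0, 0,0,0,0,0,0, 0,0,0,0,0,0, 0,0,0,0,0,0, 0,0,0,0,0,0, 0,0,0,0,0,0, 0,0,0,0,0,0, 0,0,0,0,0,0]' -1
python3 -m inch '[0,0,-0.15,0,0,0, 0,0,-0.35,0,0,0, 0,0,-0.6,0,0,0, 0,0,-0.8,0,0,0, 0,0,-1,0,0,0, -0.3,0,-1,0,0,0, -0.6,0,-1,0,0,0, -0.8,0,-1,0,0,0, -0.8,0,-1,0,0,0, -0.8,0,-1,0,0,0, -0.8,0,-1,0,0,0]'
python3 - <<'E'
from h import *
snap("top","t3");snap("scene","s3")
a=cv2.imread("pics/t3.png")[60:300,345:545];b=cv2.imread("pics/s3.png")[110:290,110:310]
cv2.imwrite("pics/c3.png",np.hstack([cv2.resize(a,(400,480)),cv2.resize(b,(400,480))]))
E
```

```text
t: 9.75
tool_pos: [0.5313, -0.2313, 0.0552]
tcp_rot: [3.069, -0.348, 0.392]
force: [0.2, 0.0, 0.1]
width: 0.0859
t: 10.67
tool_pos: [0.4125, -0.2049, 0.1479]
tcp_rot: [3.067, -0.348, 0.394]
force: [-0.4, 0.3, -0.3]
width: 0.0877
```

View pics/c3.png

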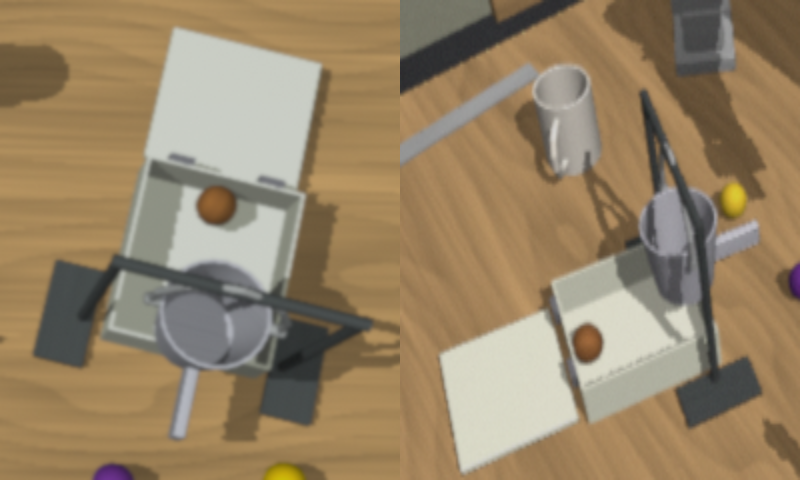

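The ball is at rest in the case (left crop 217,205), the pail hangs upright, and the gripper is clear.

```bash
python3 - <<'E'
from h import *
p=pt("t3",345+217//2,60+205//2);q=p-(.6355*X-.1035*Y+.065*X);print("ball top",p,"case x,y",q@X,q@Y)
print(pt("t3",437,273), manip.get_state()["force"]);print(manip.sign_off())
E
```

```text
ball top [ 0.71198993 -0.27044556  0.03637817] case x,y 0.05449680202905238 0.0032488904633587137
[ 0.51207297 -0.2266573   0.08083577] [-0.47483367 -0.27845393 -0.26926238]
the job is handed in; nothing more can be done
None
```

The job is done and handed in at about 10.8 s of robot time. I gripped the tab of the pail holding the wooden ball and tipped the pail to about 1.7 rad. The ball rolled into the open case, and I brought the pail back down, let go and backed away.

**Last checks:**
- **Ball:** it rests in the case at about x 54 mm, y 3 mm in the case frame. Its top is 36 mm above the shelf, so its centre is at about 18 mm.
- **Pail:** the tab is back at its starting position, with its top at 81 mm, so the pail hangs upright.
- **Gripper:** it is clear of everything, with tool force near zero.

No check failed or disagreed. The only side effect was a steady sideways force of about 5 to 8 N while gripping, well within limits, which disappeared on release.

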